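Turn a pump hatch cover over against the edge of the bench board

ROBOT

A 6-joint arm with a two-finger parallel gripper is mounted at the origin on the work surface. World frame = base frame: x ahead of the robot, y to its left, z up, the work surface at z = 0. Lengths are in m, angles in rad, forces in N, time in s.
With the tool pointing down it reaches from about 0.325 to 0.775 m from the base axis. Payload 5.5 kg.
Tool frame: the origin (TCP) lies between the finger pads; the fingertips stand robot.tcp_to_tips ahead of it and the grasp point (between the pads) lies 2 mm behind it (robot.tcp_to_tips is the distance from the TCP to the fingertips, in m); y points along the fingers, z is the direction in which the jaws open and shut, and the axes are right-handed (so a half turn about y gives the same grasp; the last joint's range is limited). The gripper opens to 88 mm and grips with 3 to 60 N. Pads are 20 mm wide; open, the fingers measure 115 mm over their backs; the gripper's body (75 mm by 178 mm) begins 61 mm behind the grasp point.
Start: joints at [1.066, 0.091, 1.231, -0, 1.82, -0.057], TCP at [0.26, 0.541, 0.24] pointing down, gripper open.
Joint ranges: [-2.87, 2.87], [-0.86, 2.18], [0.17, 2.46], [-1.51, 4.65], [0.06, 2.69], [-2.65, 2.65]. Speed limits (rad/s): [2.57, 2.57, 3.01, 3.14, 3.14, 3.14].

INTERFACE

Orientations are given as a unit quaternion [x, y, z, w].
In Python, from station import telemetry, camera, get_calibration, order, robot gives the robot as it stands.
- The arm moves only by the tool send_rows, never from a script. Its argument "series" is a list of rows, each a list of 7 numbers: the turn, a rotation vector about the world's x, y, z in rad, then the shift along the world's x, y, z in cm, then the opening, from 0 (shut) to 1 (fully open). A call has 1 to 12 rows; each row is the pose to reach, as a shift and turn from the pose measured when the call began; what a row does not reach only later rows make up. A row lasts 1/12 s, in which the tool goes at most 41.7 mm and 7.16 degrees, less where a joint would pass 70% of its speed; a pose out of reach is approached as far as the arm can. A call with a gripper value outside its range is refused whole. The fingers move at their own pace and stop on an object; "newtons" is the grip in N (left out, the last holds). Time passes only in rows, so rows that repeat a pose let the fingers close. It gives the time, the measured TCP pose, the force and the opening at its end, in the units of the state.
- telemetry.state(): the state, without advancing time (a new reading comes with each control period).
- camera(name): name is "scene" or "top"; returns the picture (400x640x3 uint8, red, green, blue); there is no depth.
- get_calibration(name): a dict with "fx", "fy", "cx", "cy" (pixels), "R" (3x3) and "t" (3): a world point X has camera coordinates R X + t. Camera axes: x right, y down, z forward; pixel columns grow to the right and rows downward; lengths in m; the calibration is good to about 2 mm. A picture is of the moment at which its call begins. get_calibration takes no time and is no camera call.
- order.close_job(): hands the job in, once; it reports no verdict.
The state is a dict: "time_s": time; "joints": joint angles; "joint_velocities": joint speeds; "tau": joint torques, N m; "position": TCP position; "orientation": TCP orientation; "contact_force": force on the tool from outside, world axes, zero at the start; "wrist_torque": the same for the moment, N m; "width": opening from 0.0 (shut) to 1.0 (fully open).
Only numpy, scipy, OpenCV 4.12 (cv2) and the standard library are available. Lean on these libraries where they do the work, as an engineer would, in place of code of your own. Each camera call takes 0.05 s, during which the arm holds its last target.

TASK

On the parts bench, turn over the shallow steel cover that has the short round hinge knuckle: push the edge opposite the knuckle up against the front edge of the raised wooden board, stand it up on that edge and tip it over onto the board, so that it lies flat on the board with its hollow side up. Let go of it, and leave the plain cover without a knuckle where it is.

Things in the scene. Friction and masses are not known exactly. Their poses are not given: they have to be found in the camera images.
- knuckle (a point): Centre of the cover's hinge knuckle: round bar 10 mm thick with flat ends, 34 mm long, lying along the cover's y at half its height, on a neck 12 mm wide, 22 mm outside one short side. x points to the cover's far short edge, 132 mm from here. Pinched lightly (20 to 40 N) on its two ends, the cover swings about it: lift it and the far edge hangs down.
- cover: Steel cover to turn over: shallow pan 110 mm long (x), 80 wide (y), 24 high, walls 4, about 0.55 kg, with the knuckle at its -x end. Starts hollow side down on the bench. Origin at the centre of the open side's rim plane; z points out of the closed face: up at the start, down once turned over.
- fence (a point): Middle of the top front edge of the fixed wooden board, the fence: 26 mm thick, upright front face 300 mm wide, reaching 270 mm back. x points level from the edge back over the board, y along the edge, z up. Both covers start on the bench before it, far edges towards it, 10 to 60 mm away. A black ring 96 mm across, 10 high, lies on the board about 210 mm behind the edge.
- spare: The plain cover to leave alone: the same pan, 110 x 80 x 24 mm, hollow side down, with no knuckle. Origin at the centre of its underside, x along its length, z up. It lies beside the other, about 140 mm from it along the fence, on either side.
Things that resemble listed ones, but are neither listed nor needed, are in the scene too. What is shaped like the cover but black or orange is not meant.

How it is judged:
By the outcome, as a careful person would: the job done as asked, in the order asked, and still so for the second after the job is handed in, with the robot touching nothing.
It also fails if it takes over 38 s, if anything falls off the work surface, if the arm or the gripper's body presses on something with over 40 N, if the wrist force passes 120 N, or if a joint passes its speed limit or range.

## Working session

There is one attempt and no reset: what is moved stays moved. The work goes in short steps, Python scripts to look and compute and a tool call to move; the robot and the scene stay as the last step left them, time stands still between calls to the robot, and variables do not carry over. Pictures are saved under pics/ and viewed, and the job is handed in when it is done.

Besides the shell and the picture viewer there is one more tool, called after "Call:" as a command line: name --pt "numbers of a row" for each row, then --argument value for the rest. send_rows: Moves the arm, as the interface text tells. Its arguments: {"type":"object","properties":{"series":{"type":"array"},"newtons":{"type":"number"}},"required":["series"]}

```bash
mkdir -p pics; ls; python3 - <<'E'
from station import telemetry, camera, get_calibration, order, robot
import cv2, json
print(telemetry.state()); print(robot.tcp_to_tips)
for n in ("scene","top"):
    c=get_calibration(n); print(n,c)
    cv2.imwrite(f"pics/{n}0.png",camera(n)[:,:,::-1])
E
```

```text
pics
{'time_s': 0.0, 'joints': array([ 1.06631620e+00,  9.18566895e-02,  1.23183823e+00, -1.20533904e-05,
        1.81977189e+00, -5.66994064e-02]), 'joint_velocities': array([-0.00113329,  0.00195134,  0.00039009, -0.0003381 , -0.00183802,
       -0.00077205]), 'tau': array([-7.63896478e-04, -4.46472359e+01, -4.06426620e+01,  6.96738996e-02,
        2.97917915e-02, -1.70820445e-04]), 'position': array([0.2596664 , 0.54062999, 0.23853504]), 'orientation': array([ 0.69009547, -0.15717554,  0.1568165 , -0.68881978]), 'contact_force': array([-0.77379188,  0.39615388,  0.7822143 ]), 'wrist_torque': array([ 0.03712532, -0.02024724,  0.04608387]), 'width': 1.0002259237404896}
0.017
scene {'fx': 423.8750371321637, 'fy': 423.8750371321637, 'cx': 326.92970259627333, 'cy': 202.35166557705554, 'R': array([[ 0.02665059,  0.99941312,  0.02152124],
       [ 0.71528434, -0.0040256 , -0.69882194],
       [-0.69832518,  0.03401782, -0.71497184]]), 't': array([ 0.05595105, -0.30151119,  1.06188238])}
top {'fx': 471.28333715570756, 'fy': 471.28333715570756, 'cx': 310.5176295189242, 'cy': 206.8377837060021, 'R': array([[-0.00842639, -0.99987716, -0.01321565],
       [-0.98896324,  0.01028797, -0.14780345],
       [ 0.14792126,  0.01182435, -0.98892845]]), 't': array([-0.03669642,  0.47692786,  0.77011286])}
```

View pics/scene0.png

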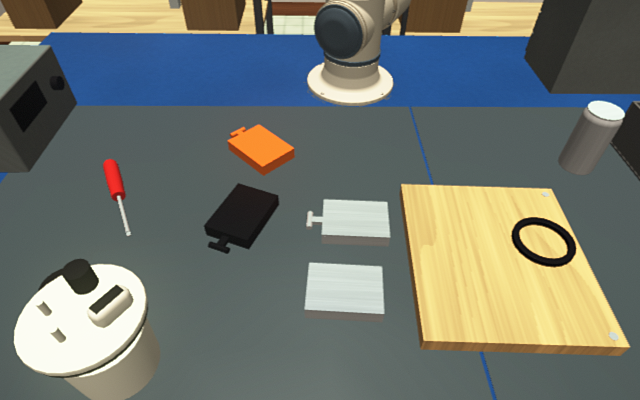

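View pics/top0.png

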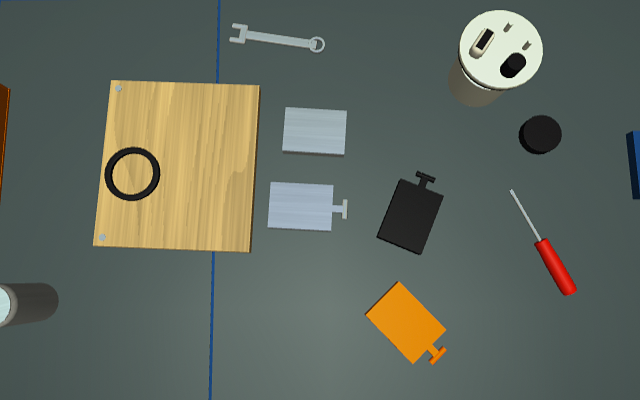

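```bash
python3 - <<'E'
import cv2
a=cv2.imread("pics/top0.png"); b=cv2.imread("pics/scene0.png")
cv2.imwrite("pics/topc.png",cv2.resize(a[70:260,240:360],None,fx=3.1,fy=3.1,interpolation=cv2.INTER_CUBIC)) 
cv2.imwrite("pics/scenec.png",cv2.resize(b[170:360,295:440],None,fx=3.1,fy=3.1,interpolation=cv2.INTER_CUBIC))
E
```

```text
(no output)
```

View pics/topc.png

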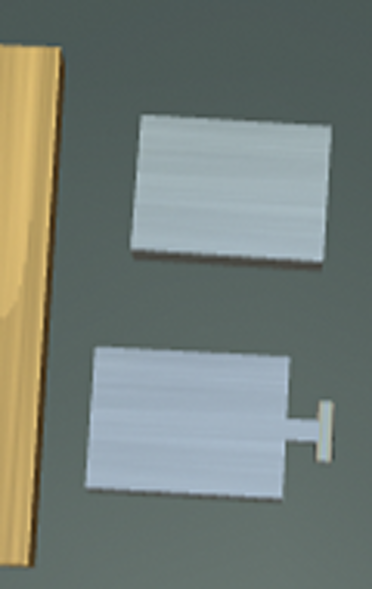

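View pics/scenec.png

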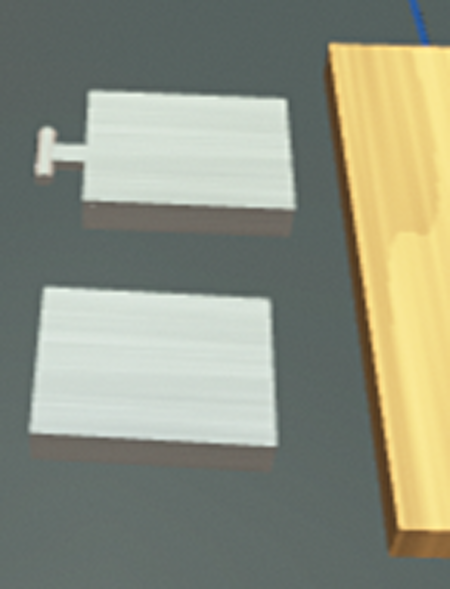

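```bash
cat > h.py <<'E'
import numpy as np, cv2
from station import telemetry, camera, get_calibration
C={n:get_calibration(n) for n in("scene","top")}
def P(n):
    c=C[n]; return np.array([[c["fx"],0,c["cx"]],[0,c["fy"],c["cy"]],[0,0,1]])@np.c_[c["R"],c["t"]]
def tri(top,scene):
    X=cv2.triangulatePoints(P("top"),P("scene"),np.array(top,float).reshape(2,1),np.array(scene,float).reshape(2,1)); return (X[:3]/X[3]).ravel()
def ray(n,p,z):
    M=P(n); H=np.c_[M[:,0],M[:,1],M[:,2]*z+M[:,3]]; q=np.linalg.solve(H,[p[0],p[1],1]); return q[:2]/q[2]
def proj(n,X):
    q=P(n)@np.r_[X,1]; return q[:2]/q[2]
E
python3 - <<'E'
from h import *
np.set_printoptions(precision=4,suppress=True)
T=lambda u,v:(240+(u-1)/3.1,70+(v-1)/3.1)
S=lambda u,v:(295+(u-1)/3.1,170+(v-1)/3.1)
pts={"far+x":((95,347),(295,209)),"far-x":((87,488),(288,98)),"near+x":((289,357),(84,202)),"near-x":((282,498),(89,91)),
"kn":((325,431),(46,151)),"fence+x":((62,47),(400,530)),"fence-x":((32,566),(331,44)),
"sp far+x":((141,115),(277,445)),"sp near+x":((331,127),(30,434)),"sp far-x":((131,249),(270,298)),"sp near-x":((323,262),(43,288))}
for k,(a,b) in pts.items():
    X=tri(T(*a),S(*b)); z=0.026 if 'fen' in k else .012 if k=="kn" else .024
    print(k,X,ray("top",T(*a),z),ray("scene",S(*b),z))
E
```

```text
far+x [0.5236 0.0296 0.0246] [0.5236 0.0289] [0.5231 0.0306]
far-x [0.4438 0.0347 0.0253] [0.4437 0.033 ] [0.4426 0.0372]
near+x [ 0.5168 -0.0796  0.0233] [ 0.5166 -0.0804] [ 0.5175 -0.0786]
near-x [ 0.437  -0.0749  0.0246] [ 0.4371 -0.0753] [ 0.4365 -0.0743]
kn [ 0.4754 -0.0994  0.0171] [ 0.4761 -0.1006] [ 0.4708 -0.0984]
fence+x [0.701  0.0499 0.0266] [0.701  0.0486] [0.7007 0.0517]
fence-x [0.401  0.0649 0.0263] [0.4006 0.0629] [0.4006 0.0675]
sp far+x [0.6595 0.0035 0.0253] [0.6599 0.0028] [0.6589 0.0048]
sp near+x [ 0.6514 -0.106   0.0235] [ 0.6512 -0.1067] [ 0.6518 -0.1051]
sp far-x [0.58   0.0095 0.0253] [0.5803 0.0086] [0.5791 0.011 ]
sp near-x [ 0.5715 -0.1002  0.0235] [ 0.5713 -0.1006] [ 0.5719 -0.0996]
```

```bash
python3 - <<'E'
from h import *
from scipy.spatial.transform import Rotation as R
np.set_printoptions(precision=4,suppress=True)
s=telemetry.state(); M=R.from_quat(s["orientation"]).as_matrix(); print(M, s["position"])
for zt in ([.998,-.060,0],[-.998,.060,0]):
    z=np.array(zt)/np.linalg.norm(zt); y=np.array([0,0,-1.]); x=np.cross(y,z)
    rv=R.from_matrix(np.c_[x,y,z]@M.T).as_rotvec(); print("rv",rv)
# ring
for p in [(132,147),(132,201),(105,174),(160,174)]: print(ray("top",p,.036))
E
```

```text
[[ 0.9014 -0.0008  0.433 ]
 [-0.433  -0.0016  0.9014]
 [-0.0001 -1.     -0.0018]] [0.2597 0.5406 0.2386]
rv [ 0.0009 -0.0017 -1.183 ]
rv [0.0018 0.001  1.9586]
[0.5855 0.2702]
[0.4898 0.2656]
[0.5378 0.315 ]
[0.5367 0.2191]
```

Call:
send_rows --pt "0 0 -0.06 1.1 -3.2 0 1" --pt "0 0 -0.13 2.3 -6.9 0 1" --pt "0 0 -0.2 3.5 -10.5 0 1" --pt "0 0 -0.27 4.8 -14.2 0 1" --pt "0 0 -0.33 6.0 -17.8 0 0.9" --pt "0 0 -0.4 7.3 -21.4 0 0.8" --pt "0 0 -0.47 8.5 -25.1 0 0.75" --pt "0 0 -0.54 9.8 -28.8 0 0.75" --pt "0 0 -0.6 11.0 -32.4 0 0.75" --pt "0 0 -0.67 12.2 -36.0 0 0.75" --pt "0 0 -0.74 13.5 -39.7 0 0.75" --pt "0 0 -0.8 14.7 -43.3 0 0.75" --newtons 25

```text
time_s: 1.1
position: [0.4067, 0.1057, 0.2384]
orientation: [0.574, -0.414, 0.414, -0.573]
contact_force: [1.2, 0.4, 0.2]
width: 0.753
```

Call:
send_rows --pt "0 0 -0.06 1.1 -3.4 -1 0.7" --pt "0 0 -0.12 2.3 -6.8 -3 0.7" --pt "0 0 -0.18 3.4 -10.2 -5 0.7" --pt "0 0 -0.24 4.5 -13.5 -7 0.7" --pt "0 0 -0.31 5.7 -17 -9 0.7" --pt "0 0 -0.37 6.6 -19.5 -11.5 0.7" --pt "0 0 -0.383 6.9 -20.5 -13.8 0.7" --pt "0 0 -0.383 6.9 -20.5 -13.8 0.7" --pt "0 0 -0.383 6.9 -20.5 -13.8 0.7"

```text
time_s: 1.85
position: [0.4745, -0.0991, 0.0989]
orientation: [-0.485, 0.518, -0.514, 0.483]
contact_force: [0.4, 0.0, 0.3]
width: 0.7
```

```bash
python3 - <<'E'
from h import *
from scipy.spatial.transform import Rotation as R
np.set_printoptions(precision=4,suppress=True)
s=telemetry.state(); print(s["time_s"],s["position"],s["contact_force"],R.from_quat(s["orientation"]).as_matrix())
a=camera("top")[:,:,::-1]; b=camera("scene")[:,:,::-1]
cv2.imwrite("pics/t1.png",cv2.resize(a[150:270,240:400],None,fx=4,fy=4))
cv2.imwrite("pics/s1.png",cv2.resize(b[130:280,240:420],None,fx=4,fy=4))
E
```

```text
1.85 [ 0.4745 -0.0991  0.0989] [0.3763 0.0129 0.3168] [[-0.0641 -0.0058  0.9979]
 [-0.9979  0.0017 -0.0641]
 [-0.0013 -1.     -0.0059]]
```

View pics/s1.png

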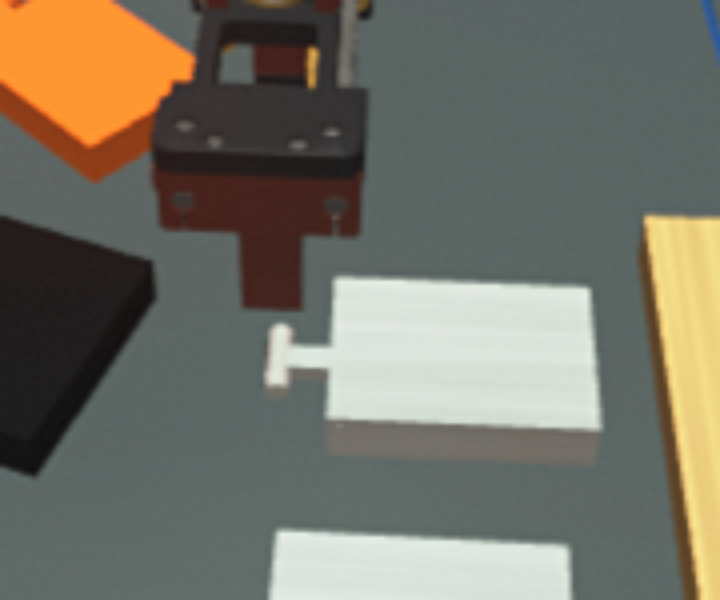

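View pics/t1.png

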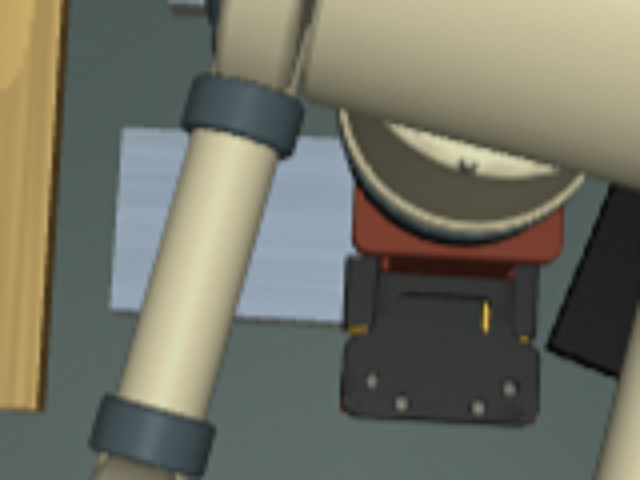

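Call:
send_rows --pt "0 0 0 0.1 0 -2.5 0.7" --pt "0 0 0 0.1 0 -5 0.7" --pt "0 0 0 0.1 0 -7 0.7" --pt "0 0 0 0.1 0 -7.9 0.7" --pt "0 0 0 0.1 0 -7.9 0.7" --pt "0 0 0 0.1 0 -7.9 0.3" --pt "0 0 0 0.1 0 -7.9 0.3" --pt "0 0 0 0.1 0 -7.9 0.3" --pt "0 0 0 0.1 0 -7.9 0.3" --pt "0 0 0 0.1 0 -7.9 0.3" --pt "0 0 0 0.1 0 -7.9 0.3" --newtons 28

```text
time_s: 2.87
position: [0.4774, -0.0987, 0.0241]
orientation: [0.484, -0.515, 0.516, -0.484]
contact_force: [-3.1, 0.3, 5.8]
width: 0.381
```

```bash
python3 - <<'E'
from h import *
np.set_printoptions(precision=4,suppress=True)
s=telemetry.state(); print(s["time_s"],s["position"],s["contact_force"],s["width"]*88)
b=camera("scene")[:,:,::-1]
cv2.imwrite("pics/s2.png",cv2.resize(b[130:280,240:420],None,fx=4,fy=4))
E
```

```text
2.8667 [ 0.4774 -0.0987  0.0241] [-3.1483  0.3084  5.7932] 33.5166851552588
```

View pics/s2.png

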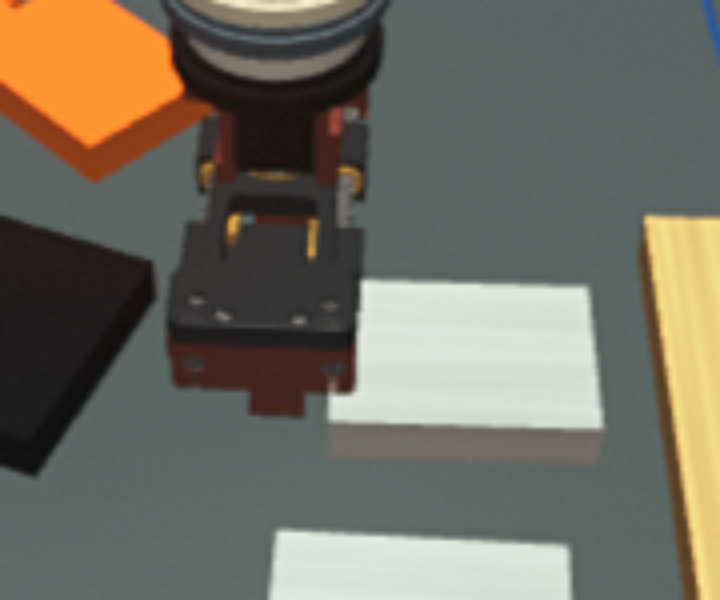

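Call:
send_rows --pt "0 0 0 0 0 0 0.3" --pt "0 0 0 0 0 0 0.3" --pt "0 0 0 0 0 0 0.3"

```text
time_s: 3.17
position: [0.4774, -0.0988, 0.0241]
orientation: [0.484, -0.515, 0.516, -0.484]
contact_force: [-1.4, 0.6, 1.8]
width: 0.378
```

```bash
python3 - <<'E'
from h import *
np.set_printoptions(precision=4,suppress=True)
s=telemetry.state(); print(s["time_s"],s["position"],s["contact_force"],s["wrist_torque"],s["width"]*88)
E
```

```text
3.1667 [ 0.4774 -0.0988  0.0241] [-1.4131  0.6491  1.811 ] [0.0262 0.2803 0.0568] 33.275210090158275
```

Call:
send_rows --pt "0 0 0 0 0 0 0.5" --pt "0 0 0 0 0 0 0.5" --pt "0 0 0 -0.1 0 -0.4 0.5" --pt "0 0 0 -0.1 0 -0.4 0.5" --pt "0 0 0 -0.1 0 -0.4 0.5" --pt "0 0 0 -0.1 0 -0.4 0.5" --pt "0 0 0 -0.1 0 -0.4 0.5"

```text
time_s: 3.75
position: [0.4764, -0.0988, 0.0201]
orientation: [0.484, -0.515, 0.516, -0.484]
contact_force: [0.7, -0.7, 1.0]
width: 0.501
```

Call:
send_rows --pt "0 0 0 0 0 0 0.3" --pt "0 0 0 0 0 0 0.3" --pt "0 0 0 0 0 0 0.3" --pt "0 0 0 0 0 0 0.3" --pt "0 0 0 0 0 0 0.3" --pt "0 0 0 0 0 0 0.3" --newtons 28

```text
time_s: 4.25
position: [0.4766, -0.0988, 0.0202]
orientation: [0.484, -0.515, 0.516, -0.484]
contact_force: [0.4, -0.8, -0.6]
width: 0.381
```

Call:
send_rows --pt "0 0 0.005 0.02 0.4 0 0.3" --pt "0 0 0.01 0.04 0.8 0 0.3" --pt "0 0 0.013 0.06 1.2 0 0.3" --pt "0 0 0.013 0.08 1.6 0 0.3" --pt "0 0 0.013 0.1 2.0 0 0.3" --pt "0 0 0.013 0.12 2.4 0 0.3" --pt "0 0 0.013 0.12 2.6 0 0.3" --pt "0 0 0.013 0.12 2.6 0 0.3"

```text
time_s: 4.92
position: [0.4778, -0.072, 0.0202]
orientation: [0.487, -0.512, 0.512, -0.488]
contact_force: [-0.5, 0.1, 0.7]
width: 0.377
```

Call:
send_rows --pt "0 0 0 0 0.1 0 0.3" --pt "0 0 0 0 0.2 0 0.3" --pt "0 0 0 0 0.3 0 0.3" --pt "0 0 0 0 0.4 0 0.3"

```text
time_s: 5.25
position: [0.4775, -0.0699, 0.0202]
orientation: [0.488, -0.511, 0.513, -0.487]
contact_force: [-2.7, -11.6, 0.0]
width: 0.383
```

```bash
python3 - <<'E'
from h import *
np.set_printoptions(precision=4,suppress=True)
s=telemetry.state(); print(s["time_s"],s["position"],s["contact_force"],s["wrist_torque"],s["width"]*88)
a=camera("top")[:,:,::-1]; b=camera("scene")[:,:,::-1]
cv2.imwrite("pics/st3.png",np.hstack([cv2.resize(b[150:270,300:420],None,fx=3.3,fy=3.3),cv2.resize(a[150:270,230:350],None,fx=3.3,fy=3.3)]))
E
```

```text
5.25 [ 0.4775 -0.0699  0.0202] [ -2.7284 -11.6083   0.0151] [-2.1386  0.3713 -0.0403] 33.69065228104102
```

View pics/st3.png

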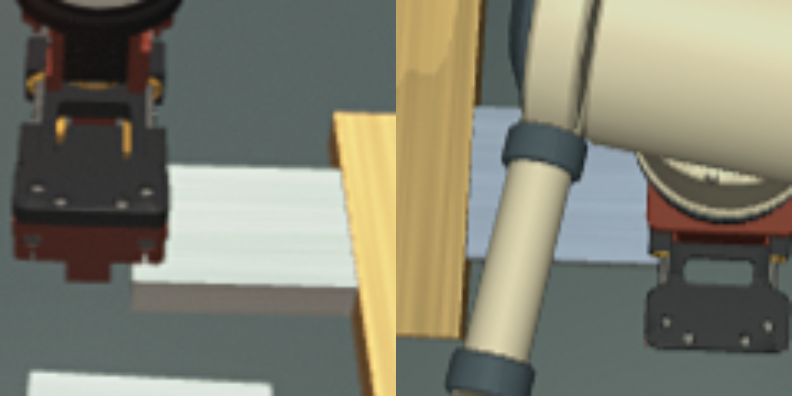

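Call:
send_rows --pt "0 0 0 0 -0.15 0.3 0.3" --pt "0 0 0 0 -0.25 1.15 0.3" --pt "0 0 0 0 -0.2 2.3 0.3" --pt "0 0 0 0 -0.05 3.4 0.3" --pt "0 0 0 0.02 0.2 4.45 0.3" --pt "0 0 0 0.03 0.5 5.45 0.3" --pt "0 0 0 0.05 0.95 6.45 0.3" --pt "0 0 0 0.08 1.5 7.35 0.3" --pt "0 0 0 0.1 2.1 8.2 0.3" --pt "0 0 0 0.12 2.8 9.0 0.3" --pt "0 0 0 0.12 2.8 9.0 0.3"

```text
time_s: 6.27
position: [0.4794, -0.0407, 0.1123]
orientation: [0.488, -0.51, 0.514, -0.488]
contact_force: [-0.0, -0.7, -1.9]
width: 0.38
```

```bash
python3 - <<'E'
from h import *
np.set_printoptions(precision=4,suppress=True)
s=telemetry.state(); print(s["time_s"],s["position"],s["contact_force"],s["wrist_torque"],s["width"]*88)
a=camera("top")[:,:,::-1]; b=camera("scene")[:,:,::-1]
cv2.imwrite("pics/st4.png",np.hstack([cv2.resize(b[120:270,280:430],None,fx=2.6,fy=2.6),cv2.resize(a[120:270,220:370],None,fx=2.6,fy=2.6)]))
E
```

```text
6.2667 [ 0.4794 -0.0407  0.1123] [-0.0262 -0.6986 -1.8794] [-0.3458  0.1353  0.0142] 33.47857720483899
```

View pics/st4.png

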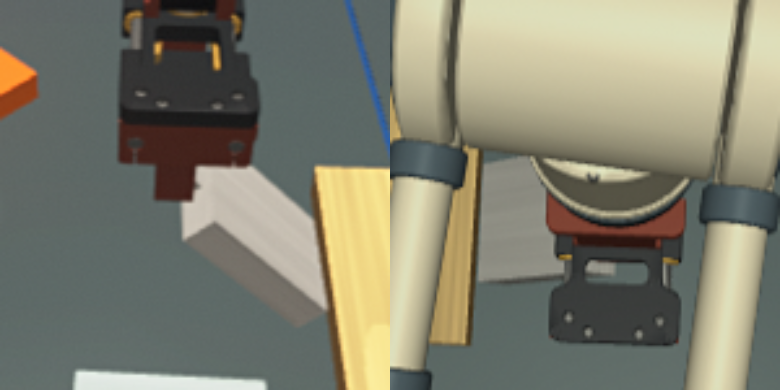

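Call:
send_rows --pt "0 0 0 0.03 0.7 0.45 0.3" --pt "0 0 0 0.08 1.55 1.1 0.3" --pt "0 0 0 0.12 2.45 1.6 0.3" --pt "0 0 0 0.17 3.45 2.05 0.3" --pt "0 0 0 0.22 4.45 2.4 0.3" --pt "0 0 0 0.27 5.5 2.65 0.3" --pt "0 0 0 0.33 6.6 2.8 0.3" --pt "0 0 0 0.39 7.75 2.85 0.3" --pt "0 0 0 0.44 8.9 2.8 0.3" --pt "0 0 0 0.44 8.9 2.8 0.3" --pt "0 0 0 0.44 8.9 2.8 0.3"

```text
time_s: 7.28
position: [0.4842, 0.0489, 0.1408]
orientation: [0.488, -0.509, 0.514, -0.489]
contact_force: [-1.7, -0.1, 6.6]
width: 0.378
```

```bash
python3 - <<'E'
from h import *
np.set_printoptions(precision=4,suppress=True)
s=telemetry.state(); print(s["time_s"],s["position"],s["contact_force"],s["wrist_torque"],s["width"]*88)
a=camera("top")[:,:,::-1]; b=camera("scene")[:,:,::-1]
cv2.imwrite("pics/st5.png",np.hstack([cv2.resize(b[120:270,300:450],None,fx=2.6,fy=2.6),cv2.resize(a[120:270,200:350],None,fx=2.6,fy=2.6)]))
E
```

```text
7.2833 [0.4842 0.0489 0.1408] [-1.6769 -0.0654  6.5593] [-0.0608  0.3567 -0.0394] 33.26617014016157
```

View pics/st5.png

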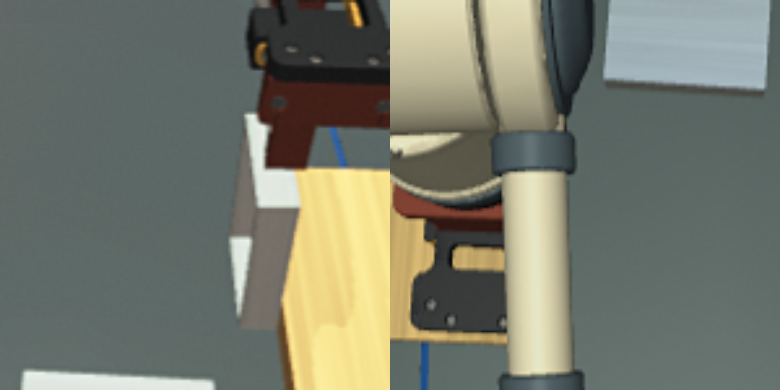

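Call:
send_rows --pt "0 0 0 0.05 1.0 0.05 0.3" --pt "0 0 0 0.1 1.95 0 0.3" --pt "0 0 0 0.16 3.25 -0.15 0.3" --pt "0 0 0 0.22 4.5 -0.45 0.3" --pt "0 0 0 0.28 5.7 -0.9 0.3" --pt "0 0 0 0.34 6.9 -1.5 0.3" --pt "0 0 0 0.41 8.2 -2.0 0.3" --pt "0 0 0 0.47 9.4 -2.3 0.3" --pt "0 0 0 0.53 10.6 -2.7 0.3" --pt "0 0 0 0.59 11.8 -3.2 0.3" --pt "0 0 0 0.59 11.8 -3.2 0.3" --pt "0 0 0 0.59 11.8 -3.2 0.3"

```text
time_s: 8.38
position: [0.49, 0.1678, 0.1089]
orientation: [0.488, -0.509, 0.513, -0.489]
contact_force: [-0.7, -0.7, -1.7]
width: 0.381
```

```bash
python3 - <<'E'
from h import *
np.set_printoptions(precision=4,suppress=True)
s=telemetry.state(); print(s["time_s"],s["position"],s["contact_force"],s["wrist_torque"],s["width"]*88)
a=camera("top")[:,:,::-1]; b=camera("scene")[:,:,::-1]
cv2.imwrite("pics/st6.png",np.hstack([cv2.resize(b[100:270,350:520],None,fx=2.3,fy=2.3),cv2.resize(a[120:290,100:270],None,fx=2.3,fy=2.3)]))
E
```

```text
8.3833 [0.49   0.1678 0.1089] [-0.7464 -0.7494 -1.7043] [-0.1666  0.2356 -0.0589] 33.5256466288301
```

View pics/st6.png

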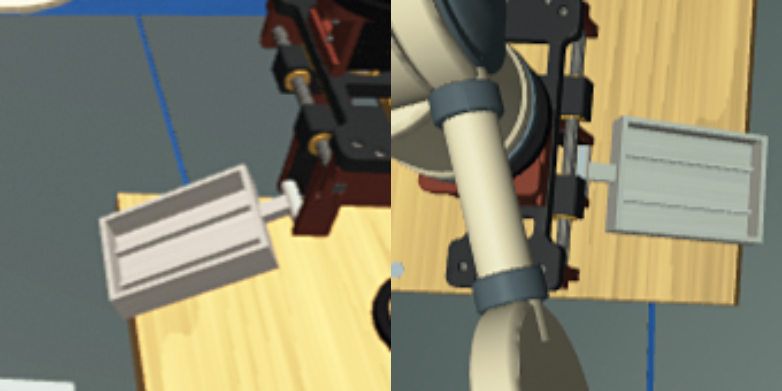

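Call:
send_rows --pt "0 0 0 0.05 1.05 -0.8 0.3" --pt "0 0 0 0.09 1.8 -1.8 0.3" --pt "0 0 0 0.12 2.35 -2.9 0.3" --pt "0 0 0 0.14 2.8 -4.0 0.3" --pt "0 0 0 0.15 3.0 -5.0 0.3" --pt "0 0 0 0.16 3.15 -5.6 0.3" --pt "0 0 0 0.16 3.2 -6.0 0.3" --pt "0 0 0 0.16 3.2 -6.2 0.3" --pt "0 0 0 0.16 3.2 -6.2 0.3" --pt "0 0 0 0.16 3.2 -6.2 0.3"

```text
time_s: 9.32
position: [0.4919, 0.1991, 0.0479]
orientation: [0.487, -0.51, 0.514, -0.489]
contact_force: [-1.4, 1.4, -1.7]
width: 0.375
```

```bash
python3 - <<'E'
from h import *
np.set_printoptions(precision=4,suppress=True)
s=telemetry.state(); print(s["time_s"],s["position"],s["contact_force"],s["wrist_torque"],s["width"]*88)
a=camera("top")[:,:,::-1]; b=camera("scene")[:,:,::-1]
cv2.imwrite("pics/st7.png",np.hstack([cv2.resize(b[130:300,390:560],None,fx=2.3,fy=2.3),cv2.resize(a[120:290,90:260],None,fx=2.3,fy=2.3)]))
E
```

```text
9.3167 [0.4919 0.1991 0.0479] [-1.375   1.3829 -1.7159] [ 0.0643  0.3074 -0.16  ] 32.97536343334178
```

View pics/st7.png

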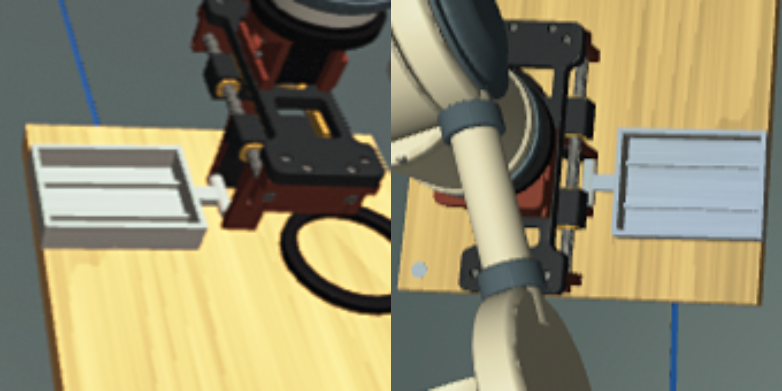

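Call:
send_rows --pt "0 0 0 0 0 -0.1 0.3" --pt "0 0 0 0 0 -0.18 0.3" --pt "0 0 0 0 0 -0.18 0.3" --pt "0 0 0 0 0 -0.18 0.41" --pt "0 0 0 0 0 -0.18 0.45" --pt "0 0 0 0 0 -0.18 0.52" --pt "0 0 0 0 0 -0.18 0.55" --pt "0 0 0 0 0 -0.18 0.55"

```text
time_s: 10.08
position: [0.4922, 0.199, 0.0465]
orientation: [0.487, -0.51, 0.514, -0.489]
contact_force: [-0.3, -0.0, 0.0]
width: 0.547
```

Call:
send_rows --pt "0 0 0 0 0 0.5 0.55" --pt "0 0 0 0 0 1.5 0.55" --pt "0 0 0 0 0 3.5 0.55" --pt "0 0 0 0 0 6.5 0.55" --pt "0 0 0 0 0 10 0.55" --pt "0 0 0 0 1 13 0.55" --pt "0 0 0 0 4 16 0.55" --pt "0 0 0 0 8 18 0.55" --pt "0 0 0 0 12 18 0.55" --pt "0 0 0 0 15.5 18 0.55" --pt "0 0 0 0 19 18 0.55" --pt "0 0 0 0 19 18 0.55"

```text
time_s: 11.08
position: [0.4908, 0.3943, 0.2259]
orientation: [0.488, -0.509, 0.512, -0.49]
contact_force: [0.8, 0.9, -0.0]
width: 0.554
```

```bash
python3 - <<'E'
from h import *
np.set_printoptions(precision=4,suppress=True)
s=telemetry.state(); print(s["time_s"],s["position"],s["contact_force"],s["wrist_torque"],s["width"]*88)
a=camera("top")[:,:,::-1]; b=camera("scene")[:,:,::-1]
cv2.imwrite("pics/t8.png",a);cv2.imwrite("pics/s8.png",b)
cv2.imwrite("pics/st8.png",np.hstack([cv2.resize(b[130:370,300:550],None,fx=1.6,fy=1.6),cv2.resize(a[60:300,110:360],None,fx=1.6,fy=1.6)]))
E
```

```text
11.0833 [0.4908 0.3943 0.2259] [ 0.8453  0.8736 -0.0446] [-0.037   0.0167  0.0462] 48.73152654324082
```

View pics/st8.png

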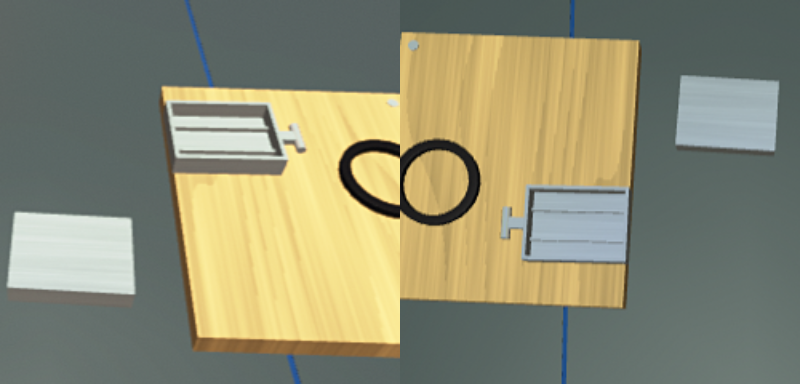

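```bash
python3 - <<'E'
import cv2,numpy as np
a=cv2.imread("pics/t8.png");b=cv2.imread("pics/s8.png")
cv2.imwrite("pics/st9.png",np.hstack([cv2.resize(b[185:245,395:495],None,fx=4,fy=4,interpolation=2),cv2.resize(a[170:230,165:265],None,fx=4,fy=4,interpolation=2)]))
a0=cv2.imread("pics/top0.png");b0=cv2.imread("pics/scene0.png")
print(cv2.absdiff(a,a0)[100:160,275:352].max(), cv2.absdiff(b,b0)[258:322,300:388].max())
E
```

```text
5 9
```

View pics/st9.png

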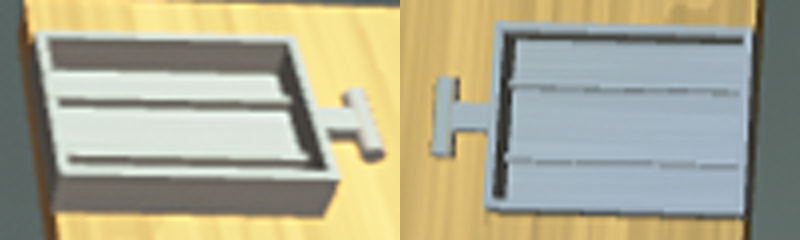

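```bash
python3 - <<'E'
from h import *
np.set_printoptions(precision=4,suppress=True)
for t,s in [((354,27),(55,180)),((346,216),(38,33)),((96,23),(340,178)),((86,209),(293,37))]:
    print(tri((165+t[0]/4,170+t[1]/4),(395+s[0]/4,185+s[1]/4)))
E
```

```text
[0.5278 0.056  0.0466]
[0.447  0.0599 0.0478]
[0.5304 0.1662 0.0497]
[0.451  0.1685 0.0487]
```

```bash
python3 -c "
from station import order; print(order.close_job())"
```

```text
the job is handed in; nothing more can be done
None
```

The knuckled cover is turned over and lies hollow side up on the board. The gripper has let go and moved clear, and I handed the job in at about 11.2 s of the 38 s allowed.

**What I did:** I pinched the knuckle by its ends at 28 N and slid the cover until its far edge met the fence, which I felt as about 12 N. I then swung it up to stand on that edge, tipped it over onto the board, released it and moved away. The first grip was about 4 mm too high, so I opened and gripped again before pushing.

**Last checks:**
- **Flatness:** the four rim corners measured 47–50 mm high, against 50 mm expected. The edge at the fence read about 2 mm lower than the knuckle end, which is within measuring error.
- **Position:** that edge sits about level with the board's front edge. The cameras put it 2–3 mm over the edge, while the arm's position put it about 5 mm inside, and I did not resolve the difference. The cover's weight rests well on the board either way.
- **Plain cover and ring:** the plain cover looks unchanged between the first and last pictures. The black ring looks undisturbed by eye.
- **Forces:** every reading I took was under 13 N, but I only read the force between moves, not during them.

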